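Work a tool chest's drop front, then hold its sprung lid just under balance

ROBOT

A 6-joint arm with a two-finger parallel gripper is mounted at the origin on the work surface. World frame = base frame: x ahead of the robot, y to its left, z up, the work surface at z = 0. Lengths are in m, angles in rad, forces in N, time in s.
With the tool pointing down it reaches from about 0.375 to 0.9 m from the base axis. Payload 3.1 kg.
Tool frame: the origin (TCP) lies where the fingers leave the gripper's body, on its centre line; the fingertips stand 73 mm ahead of it and the grasp point (between the pads) lies 54 mm ahead of it; z points along the fingers, y is the line along which they close (so a half turn about z gives the same grasp; the last joint's range is limited). The gripper opens to 85 mm and grips with 20 to 120 N. Pads are 22 mm wide; open, the fingers measure 114 mm over their backs; the gripper's body (76 mm by 85 mm) begins 54 mm behind the grasp point. The pads swing forward as they close: fully open they stand 13 mm farther back than shut.
Start: joints at [1.093, 0.527, 1.433, -0, 1.181, -0.178], TCP at [0.184, 0.597, 0.304] pointing down, gripper open.
Joint ranges: [-3.08, 3.08], [-0.75, 2.2], [0.22, 2.44], [-1.43, 4.57], [0, 2.65], [-2.85, 2.85]. Speed limits (rad/s): [2.79, 2.79, 3.14, 3.14, 3.14, 3.14].

INTERFACE

Orientations are given as a unit quaternion [x, y, z, w].
In Python, from station import manip gives the robot as it stands.
- The arm moves only by the shell command python3 -m crank 'ROWS' [FORCE]. ROWS is JSON, a list of rows, each an object with "dp": the shift along the tool's x, y, z normalised to -1 to 1, where 1 is 50 cm, a list of three; "delta_rot": the turn, a rotation vector about the tool's x, y, z normalised to -1 to 1, where 1 is 2 pi rad, a list of three; "fingers": the opening, from -1 (shut) to 1 (fully open). A call has 1 to 12 rows; each row shifts and turns the commanded pose from where the row before left it, along the tool's axes as they then stand; what a row does not reach is not made up. A row lasts 1/12 s, in which the tool goes at most 41.7 mm and 7.16 degrees, less where a joint would pass 70% of its speed; a pose out of reach is approached as far as the arm can. A call with a number of a shift or a turn outside -1 to 1 is refused whole. A call with a gripper value outside its range is refused whole. The fingers move at their own pace and stop on an object; FORCE is the grip in N (left out, the last holds). Time passes only in rows, so rows that do not move let the fingers close. It gives the time, the measured TCP pose, the force, the opening and the grip force at its end, in the units of the state.
- manip.sense(): the state, without advancing time (a new reading comes with each control period).
- manip.snapshot(name): name is "scene" or "top" or "wrist"; returns (picture, depth): 420x560x3 uint8, red, green, blue; 420x560 float32, m along the optical axis (not along the pixel's ray), 0 where there is no reading.
- manip.camera_model(name): a dict with "fx", "fy", "cx", "cy" (pixels), "origin" and "attitude" of the camera in the world. Camera axes: x right, y up, looking along -z (the intrinsics and any distortion apply to the point x, -y, -z); pixel columns grow to the right and rows downward; lengths in m; the calibration is good to about 2 mm. A picture is of the moment at which its call begins: read the wrist's pose just before it. camera_model takes no time and is no camera call; for the wrist camera it gives the pose at the moment of the call.
- manip.sign_off(): hands the job in; it is judged then, once.
The state is a dict: "t": time; "q": joint angles; "qd": joint speeds; "tau": joint torques, N m; "tcp_pos": TCP position; "tool_rot": TCP orientation; "force": force on the tool from outside, world axes, zero at the start; "ft_torque": the same for the moment, N m; "finger_gap": opening from 0.0 (shut) to 1.0 (fully open); "gripper_force": force on a finger pad.
Only numpy, scipy, OpenCV 4.12 (cv2) and the standard library are available. Lean on these libraries where they do the work, as an engineer would, in place of code of your own. Each camera call takes 0.05 s, during which the arm holds its last target. There are 200 camera calls.

TASK

Try out the covers of the repaired tool chest: pull its drop front right down by the bar and push it back up fully shut. Then raise the sprung lid gently past its balance point, bring it back without letting it fly up or drop, and finish while still holding it still, just below the balance point, so that its spring can be adjusted. Leave the other things on the bench where they are.

Things in the scene. Friction and masses are not known exactly. Their poses are not given: they have to be found in the camera images.
- chest: Grey steel tool chest fixed to the bench, 190 mm deep (its x), 360 mm wide (its y), 149 mm high with the lid shut. Origin under its centre, z up; its front faces its own -x, roughly towards the robot, turned up to 0.22 rad. The bottom-hinged drop front fills most of its front; the lid is hinged along the top of its back.
- flap (a joint): Drop front: panel 352 mm wide, 90 mm high, 8 mm thick, hinged along its bottom edge. 0 = shut upright; grows as its top swings out and down towards the robot; 1.05 rad (60 degrees) = right down, on its stop. It starts shut or up to 0.3 rad ajar. A stiff friction hinge keeps it wherever it is left; moving it takes about 2 to 5 N at its bar.
- flap_bar (a point): Middle of the drop front's pull bar: a round steel bar 10 mm thick, 100 mm long between its two end arms, parallel to the chest's y axis, left of centre (chest y = +90 mm). With the drop front shut it stands 42 mm in front of the panel's middle and 138 mm above the bench, 46 mm in front of the chest's front face; 90 mm are clear between the arms. It turns with the drop front at 127 mm from its hinge line; right down, it is about 41 mm above the bench.
- flap_hinge (a point): Point on the drop front's hinge line in line with the middle of its bar (18 mm above the bench, chest x = -99 mm, y = +90 mm). Fixed to the chest.
- lid (a joint): Sprung lid: steel panel 198 mm deep, 366 mm wide, 12 mm thick, 1.2 kg, hinged along the chest's back. 0 = shut, as it starts; grows as its front edge rises; stop at 1.3 rad. Its balance point is at 0.85 rad (49 degrees): below it the lid falls shut if let go, above it the spring carries it on up to the stop. The hinge has no friction. The force needed at the bar is 0 to 2 N. Just below the balance point means about 0.75 rad (43 degrees): 0.66 to 0.83.
- lid_bar (a point): Middle of the lid's lift bar: round steel bar 10 mm thick, parallel to the chest's y axis, 90 mm clear between its end arms, right of centre (chest y = -90 mm), 48 mm beyond the lid's front edge, in the lid's plane. Lid shut: 143 mm above the bench, open air under it; the hinge line is then 246 mm along chest +x from it and 6 mm lower (137 mm above the bench). It turns about that line.
- oil_can: Bystander: blue-and-paper oil can, 66 mm across, 130 mm tall, upright, origin under its centre.
- mug: Bystander: white mug, 80 mm across, 90 mm tall, origin under its centre.
- wrench: Bystander: steel wrench lying flat on the bench left of the chest's front.
- screwdriver: Bystander: screwdriver lying flat right of the chest's front.
- carton: Bystander: cardboard carton 80 x 100 x 60 mm.
- jar: Bystander: glass jar with a steel cap, 70 mm across, 100 mm tall.

How it is judged:
On the way, in this order (a step that is already met when the one before it is completed fails the run):
1. the drop front has been pulled right down (within about 9 degrees of its stop) (value of joint flap above 0.9 rad), for 0.1 s.
2. the drop front is shut again, with the lid still down (value of joint flap below 0.06 rad and value of joint lid below 0.1 rad), for 0.2 s.
3. the lid has been raised past its balance point (value of joint lid above 0.9 rad), for 0.2 s.
At the end, for the whole second after the job is handed in: The fingers are holding the lid still (contact over 0.15 N, under 0.15 rad/s) at 0.66 to 0.83 rad, just below its balance point at 0.85; the drop front is shut (under 0.08 rad); no bystander has moved 40 mm (value of joint lid between 0.66 and 0.83 rad and velocity of joint lid between -0.15 and 0.15 rad/s and contact force between lid and the fingers above 0.15 N and value of joint flap below 0.08 rad and distance of each of oil_can, mug, wrench, screwdriver, carton, jar from where it was at the start of the episode below 0.04 m); the arm keeps its last pose, push and grip.
It fails at once if the lid flies up or drops (over 2 rad/s) (velocity of joint lid above 2 rad/s or velocity of joint lid below -2 rad/s).
It fails at once if a bystander is moved by 40 mm or more (distance of any of oil_can, mug, wrench, screwdriver, carton, jar from where it was at the start of the episode above 0.04 m).
It also fails if it takes over 61 s, if anything falls off the work surface, if the arm or the gripper's body presses on something with over 40 N, if the wrist force passes 120 N, or if a joint passes its speed limit or range.

## Working session

There is one attempt and no reset: what is moved stays moved. The work goes in short steps, Python scripts to look and compute and a shell command to move; the robot and the scene stay as the last step left them, time stands still between calls to the robot, and variables do not carry over. Pictures are saved under pics/ and viewed, at most 10 in all, crops included, and the job is handed in when it is done.

```bash
ls; mkdir -p pics
python3 - <<'E'
from station import manip
import cv2,numpy as np
print(manip.sense())
for n in ("scene","top"):
    p,d=manip.snapshot(n); m=manip.camera_model(n); print(n,m)
    cv2.imwrite(f"pics/{n}0.png",p[:,:,::-1]); np.save(f"{n}0.npy",d)
E
```

```text
pics
{'t': 0.0, 'q': array([ 1.09350565e+00,  5.28418166e-01,  1.43391842e+00, -9.49486459e-06,
        1.18140953e+00, -1.78482806e-01]), 'qd': array([ 1.30367598e-03, -7.30544224e-04,  7.41147094e-04, -6.53140768e-05,
        5.39315087e-04, -4.48023969e-04]), 'tau': array([-6.87307001e-04, -4.42352486e+01, -1.78020823e+01, -1.96822175e-04,
        8.48837604e-03,  3.16275710e-06]), 'tcp_pos': array([0.18368461, 0.59679992, 0.30295782]), 'tool_rot': array([ 1.48846862e-01,  9.88859673e-01, -1.02078393e-03, -3.42598204e-04]), 'force': array([ 0.44382143, -0.11082239,  0.93530404]), 'ft_torque': array([ 0.02755906,  0.05032584, -0.01739063]), 'gripper_force': 0.0, 'finger_gap': 1.0021216453526}
scene {'fx': 395.2806846630316, 'fy': 395.2806846630316, 'cx': 278.6960837261267, 'cy': 205.2438847415458, 'origin': array([ 1.05618451, -0.02212135,  1.28462801]), 'attitude': array([0.14611084, 0.1334469 , 0.67787284, 0.708048  ])}
top {'fx': 497.28823464582604, 'fy': 497.28823464582604, 'cx': 277.60571230780766, 'cy': 209.2969785748308, 'origin': array([0.49616515, 0.00164274, 1.43323318]), 'attitude': array([-0.02998881,  0.01832397,  0.71650422, -0.69669692])}
```

View pics/top0.png

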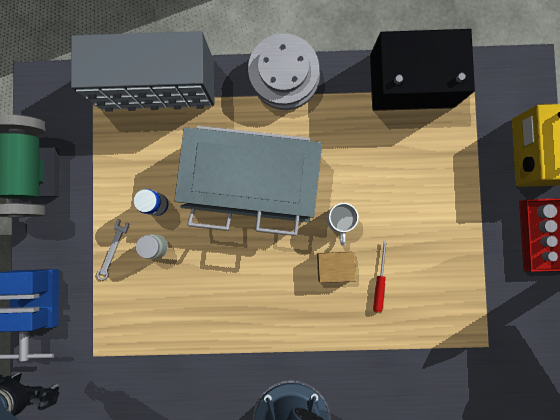

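View pics/scene0.png

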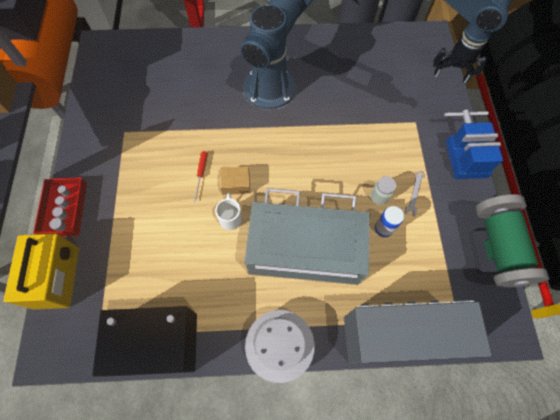

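The top view shows the chest lid's corners near (183,128), (322,141), (312,217) and (176,206). The flap bar runs from about (190,226) to (228,228), and the lid bar from (258,231) to (298,234). The jar is at (152,247), can (150,202), mug (343,217), carton (337,267).

```bash
cat > h.py <<'E'
import numpy as np,cv2
from scipy.spatial.transform import Rotation as R
from station import manip
def cloud(d,m):
    v,u=np.mgrid[:d.shape[0],:d.shape[1]]
    c=np.stack([(u-m['cx'])/m['fx']*d,-(v-m['cy'])/m['fy']*d,-d],-1)
    return c@R.from_quat(m['attitude']).as_matrix().T+m['origin']
def ray(u,v,m,z):
    r=R.from_quat(m['attitude']).apply([(u-m['cx'])/m['fx'],-(v-m['cy'])/m['fy'],-1])
    return m['origin']+r*(z-m['origin'][2])/r[2]
E
python3 - <<'E'
from h import *
m=manip.camera_model('top'); d=np.load('top0.npy'); P=cloud(d,m)
k=(abs(P[...,2]-.149)<.008)&(d>0); k[:110]=0;k[250:]=0;k[:,:170]=0;k[:,330:]=0
k2=cv2.morphologyEx(k.astype('uint8'),cv2.MORPH_OPEN,np.ones((9,9)))
c=max(cv2.findContours(k2,0,2)[0],key=cv2.contourArea)
pts=np.array([ray(*q[0],m,.149)[:2] for q in c]).astype('float32')
(cx,sz,an)=cv2.minAreaRect(pts); print('lid',cx,sz,an,'z',np.median(P[...,2][k2>0]))
a=np.deg2rad(an); a=(a+np.pi/4)%(np.pi/2)-np.pi/4; print('yaw',a)
# lid centre is (chest) : front x=-101? hinge at +.246-.. 
ex=np.array([np.cos(a),np.sin(a)]);ey=np.array([-np.sin(a),np.cos(a)])
q=(P[...,:2]-np.array(cx))@np.stack([ex,ey],1)
for n,s in(('flap',1),('lid',-1)):
    b=(q[...,0]<-.11)&(q[...,0]>-.3)&(s*q[...,1]>.02)&(s*q[...,1]<.16)&(P[...,2]>.03)&(P[...,2]<.17)&(d>0)
    for lo in np.arange(-.26,-.11,.01):
        bb=b&(q[...,0]>=lo)&(q[...,0]<lo+.01)
        if bb.sum()>3: print(n,round(lo,2),bb.sum(),q[bb].mean(0).round(3),'y',q[bb][:,1].min().round(3),q[bb][:,1].max().round(3),'z',np.percentile(P[...,2][bb],[10,50,90]).round(3))
for n,(u,v,z) in dict(jar=(152,247,.1),can=(150,202,.13),mug=(343,217,.09),carton=(337,267,.06)).items(): print(n,ray(u,v,m,z).round(3),P[v,u].round(3))
E
```

```text
lid (0.6864490509033203, 0.09606838971376419) (0.36525821685791016, 0.20207376778125763) 81.9930419921875 z 0.1498221655084273
yaw -0.13974778030525403
flap -0.16 148 [-0.155  0.089] y 0.036 0.144 z [0.131 0.135 0.139]
flap -0.15 38 [-0.146  0.091] y 0.035 0.145 z [0.125 0.13  0.134]
flap -0.14 26 [-0.135  0.089] y 0.035 0.144 z [0.118 0.123 0.126]
flap -0.13 31 [-0.125  0.091] y 0.035 0.144 z [0.113 0.116 0.119]
flap -0.12 66 [-0.112  0.092] y 0.022 0.158 z [0.103 0.107 0.111]
lid -0.16 54 [-0.152 -0.089] y -0.143 -0.035 z [0.143 0.147 0.149]
lid -0.15 118 [-0.146 -0.091] y -0.145 -0.035 z [0.143 0.147 0.151]
lid -0.14 32 [-0.135 -0.09 ] y -0.144 -0.036 z [0.144 0.147 0.15 ]
lid -0.13 30 [-0.125 -0.086] y -0.145 -0.035 z [0.143 0.148 0.15 ]
lid -0.12 73 [-0.113 -0.091] y -0.158 -0.021 z [0.103 0.11  0.148]
jar [0.496 0.362 0.1  ] [0.496 0.361 0.106]
can [0.615 0.358 0.13 ] [0.615 0.359 0.129]
mug [ 0.563 -0.153  0.09 ] [ 0.567 -0.163  0.007]
carton [ 0.427 -0.135  0.06 ] [ 0.427 -0.135  0.062]
```

```bash
cat >> h.py <<'E'
yaw=-.1397; ex=np.array([np.cos(yaw),np.sin(yaw),0]); ey=np.array([-np.sin(yaw),np.cos(yaw),0]); up=np.array([0,0,1.])
LC=np.array([.6864,.0961,0])            # lid centre
FH=LC-.095*ex+.09*ey+.018*up; LH=LC+.099*ex-.09*ey+.137*up
def fbar(a): return FH+.1271*(-np.sin(a+.3367)*ex+np.cos(a+.3367)*up)
def lbar(a): return LH+.2461*(-np.cos(a+.0244)*ex+np.sin(a+.0244)*up)
def rot(t):  # tilt t: tool z forward-down
    z=np.sin(t)*ex-np.cos(t)*up; y=np.cos(t)*ex+np.sin(t)*up
    return R.from_matrix(np.stack([np.cross(y,z),y,z],1))
def cur():
    s=manip.sense(); return s['tcp_pos'],R.from_quat(s['tool_rot'])
def turn(Rt):
    p,r=cur(); v=(r.inv()*Rt).as_rotvec(); n=np.linalg.norm(v)
    print('turn total',(v/2/np.pi).round(4),'rows>=',n/.125)
def shift(g,Rt=None,ahead=.054):  # bring the point 'ahead' mm on tool z to g
    p,r=cur(); r=Rt or r; d=g-(p+ahead*r.apply([0,0,1])); 
    print('shift total',(r.inv().apply(d)/.5).round(4),'rows>=',np.linalg.norm(d)/.0417,'world',d.round(4))
E
python3 -m crank '[{"dp":[-0.059,-0.0475,0],"delta_rot":[0,0,0],"fingers":-0.3},{"dp":[-0.059,-0.0475,0],"delta_rot":[0,0,0],"fingers":-0.3},{"dp":[-0.059,-0.0475,0],"delta_rot":[0,0,0],"fingers":-0.3},{"dp":[-0.059,-0.0475,0],"delta_rot":[0,0,0],"fingers":-0.3},{"dp":[-0.059,-0.0475,0],"delta_rot":[0,0,0],"fingers":-0.3},{"dp":[-0.059,-0.0475,0],"delta_rot":[0,0,0],"fingers":-0.3},{"dp":[-0.059,-0.0475,0],"delta_rot":[0,0,0],"fingers":-0.3},{"dp":[-0.059,-0.0475,0],"delta_rot":[0,0,0],"fingers":-0.3},{"dp":[-0.059,-0.0475,0],"delta_rot":[0,0,0],"fingers":-0.3},{"dp":[-0.059,-0.0475,0],"delta_rot":[0,0,0],"fingers":-0.3},{"dp":[-0.059,-0.0475,0],"delta_rot":[0,0,0],"fingers":-0.3},{"dp":[-0.059,-0.0475,0],"delta_rot":[0,0,0],"fingers":-0.3}]' 20
python3 - <<'E'
from h import *
print(fbar(.15),lbar(0),manip.sense()['q']); turn(rot(np.deg2rad(40)))
E
```

```text
t: 1.1
tcp_pos: [0.4389, 0.219, 0.3037]
tool_rot: [0.149, 0.989, -0.0, -0.0]
force: [0.3, 0.3, 0.3]
finger_gap: 0.349
gripper_force: 0.0
[0.54599064 0.20672922 0.13034129] [0.52827347 0.02744969 0.14300424] [ 2.34490288e-01  3.47861236e-01  1.76255422e+00  8.78812171e-05
  1.03173021e+00 -1.03750633e+00]
turn total [-0.0918 -0.0782  0.2148] rows>= 12.384640104863182
```

```bash
python3 -m crank '[{"dp":[0,0,0],"delta_rot":[-0.0075,-0.0064,0.0174],"fingers":-0.3},{"dp":[0,0,0],"delta_rot":[-0.0075,-0.0064,0.0174],"fingers":-0.3},{"dp":[0,0,0],"delta_rot":[-0.0075,-0.0064,0.0174],"fingers":-0.3},{"dp":[0,0,0],"delta_rot":[-0.0075,-0.0064,0.0174],"fingers":-0.3},{"dp":[0,0,0],"delta_rot":[-0.0075,-0.0064,0.0174],"fingers":-0.3},{"dp":[0,0,0],"delta_rot":[-0.0075,-0.0064,0.0174],"fingers":-0.3},{"dp":[0,0,0],"delta_rot":[-0.0075,-0.0064,0.0174],"fingers":-0.3},{"dp":[0,0,0],"delta_rot":[-0.0075,-0.0064,0.0174],"fingers":-0.3},{"dp":[0,0,0],"delta_rot":[-0.0075,-0.0064,0.0174],"fingers":-0.3},{"dp":[0,0,0],"delta_rot":[-0.0075,-0.0064,0.0174],"fingers":-0.3},{"dp":[0,0,0],"delta_rot":[-0.0075,-0.0064,0.0174],"fingers":-0.3},{"dp":[0,0,0],"delta_rot":[-0.0075,-0.0064,0.0174],"fingers":-0.3}]'
python3 - <<'E'
from h import *
print(manip.sense()['q']);Rt=rot(np.deg2rad(40)); turn(Rt); z=Rt.apply([0,0,1]); shift(fbar(.15)-.08*z,Rt)
p,d=manip.snapshot("wrist"); cv2.imwrite("pics/w1.png",p[:,:,::-1])
E
```

```text
t: 2.1
tcp_pos: [0.4379, 0.2179, 0.3028]
tool_rot: [0.628, 0.723, 0.182, 0.222]
force: [0.1, -0.6, 0.1]
finger_gap: 0.349
gripper_force: 0.0
[ 0.32040007  0.27419581  2.04594234 -0.62848919  0.32562503  0.72990577]
turn total [-0.0174 -0.0121  0.0409] rows>= 2.315364307955416
shift total [ 0.0081 -0.0553  0.1358] rows>= 1.7613428918518395 world [ 0.0228  0.0009 -0.0698]
```

View pics/w1.png

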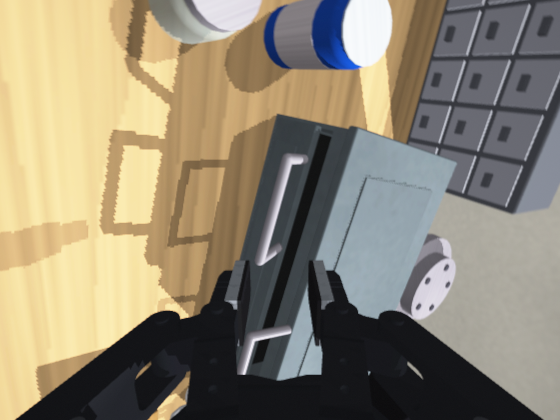

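The wrist view shows the flap bar running from (295,160) to (265,260), the lid bar near (265,335), and the slot between flap and lid. q5 is getting low at 40° of tilt, so I'll use 25°.

Run:
```python
from h import *
Rt=rot(np.deg2rad(25)); turn(Rt)
```

```text
turn total [ 0.0239 -0.0066  0.0417] rows>= 2.4380156288218955
```

```bash
python3 -m crank '[{"dp":[0,0,0],"delta_rot":[0.006,-0.0016,0.0104],"fingers":-0.3},{"dp":[0,0,0],"delta_rot":[0.006,-0.0016,0.0104],"fingers":-0.3},{"dp":[0,0,0],"delta_rot":[0.006,-0.0016,0.0104],"fingers":-0.3},{"dp":[0,0,0],"delta_rot":[0.006,-0.0016,0.0104],"fingers":-0.3},{"dp":[0,0,0],"delta_rot":[0,0,0],"fingers":-0.3},{"dp":[0,0,0],"delta_rot":[0,0,0],"fingers":-0.3}]'
python3 - <<'E'
from h import *
print(manip.sense()['q']);Rt=rot(np.deg2rad(25)); turn(Rt); z=Rt.apply([0,0,1]); shift(fbar(.15)-.05*z,Rt)
E
```

```text
t: 2.65
tcp_pos: [0.4386, 0.218, 0.3031]
tool_rot: [0.734, 0.644, 0.142, 0.163]
force: [-0.9, -0.1, -0.9]
finger_gap: 0.352
gripper_force: 0.0
[ 0.31868356  0.28196139  1.95932408 -0.3716637   0.53349491  0.73560045]
turn total [ 0.     -0.0004  0.0014] rows>= 0.07125940506222789
shift total [0.0076 0.0496 0.1964] rows>= 2.4300170298289423 world [ 0.0639 -0.0052 -0.0785]
```

```bash
python3 -m crank '[{"dp":[0.002,0.0124,0.049],"delta_rot":[0,0,0],"fingers":-0.3},{"dp":[0.002,0.0124,0.049],"delta_rot":[0,0,0],"fingers":-0.3},{"dp":[0.002,0.0124,0.049],"delta_rot":[0,0,0.0007],"fingers":-0.3},{"dp":[0.002,0.0124,0.049],"delta_rot":[0,0,0.0007],"fingers":-0.3},{"dp":[0,0,0],"delta_rot":[0,0,0],"fingers":-0.3},{"dp":[0,0,0],"delta_rot":[0,0,0],"fingers":-0.3}]'
python3 - <<'E'
from h import *
print(manip.sense()['q']);Rt=rot(np.deg2rad(25)); turn(Rt); z=Rt.apply([0,0,1]); shift(fbar(.15)-.005*z,Rt)
m=manip.camera_model('wrist'); p,d=manip.snapshot("wrist"); cv2.imwrite("pics/w2.png",p[:,:,::-1])
P=cloud(d,m)-LC; q=np.stack([P@ex,P@ey,P[...,2]],-1)
b=(d>0)&(abs(q[...,1]-.09)<.04)&(q[...,0]<-.115)&(q[...,0]>-.2)&(q[...,2]>.08)&(q[...,2]<.17)
import sys
print(b.sum(),q[b].mean(0),np.percentile(q[b],[2,50,98],axis=0).round(3))
a=(d>0)&(abs(q[...,0]+.135)<.012)&(q[...,2]>.08)&(q[...,2]<.17)&(q[...,1]>0)&(q[...,1]<.2)
print('arms y',np.percentile(q[a][:,1],[1,25,50,75,99]).round(3) if a.sum() else 0)
E
```

```text
t: 3.15
tcp_pos: [0.5016, 0.2129, 0.2233]
tool_rot: [0.737, 0.64, 0.141, 0.162]
force: [-0.6, 0.5, 0.2]
finger_gap: 0.351
gripper_force: 0.0
[ 0.26492068  0.48719027  1.91915468 -0.47163103  0.37060909  0.81548912]
turn total [-0.0005 -0.0001 -0.0002] rows>= 0.028694229518080185
shift total [0.0001 0.0026 0.0884] rows>= 1.060263174161301 world [ 0.0197 -0.0027 -0.0395]
2729 [-0.16423298  0.09344899  0.14134527] [[-0.198  0.053  0.13 ]
 [-0.158  0.096  0.135]
 [-0.151  0.128  0.169]]
arms y [0.035 0.041 0.133 0.139 0.142]
```

View pics/w2.png

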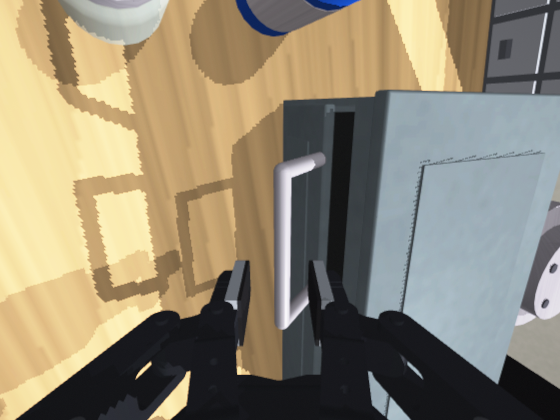

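```bash
python3 -m crank '[{"dp":[0,0.0006,0.022],"delta_rot":[0,0,0],"fingers":-0.3},{"dp":[0,0.0006,0.022],"delta_rot":[0,0,0],"fingers":-0.3},{"dp":[0,0.0006,0.022],"delta_rot":[0,0,0],"fingers":-0.3},{"dp":[0,0.0006,0.022],"delta_rot":[0,0,0],"fingers":-0.3},{"dp":[0,0,0],"delta_rot":[0,0,0],"fingers":-0.66},{"dp":[0,0,0],"delta_rot":[0,0,0],"fingers":-0.66},{"dp":[0,0,0],"delta_rot":[0,0,0],"fingers":-0.66},{"dp":[0,0,0],"delta_rot":[0,0,0],"fingers":-0.66}]' 25
cat >> h.py <<'E'
def plan(f,a0,a1,n,t0,t1,back=.005):  # arc rows: f bar function, angles, tilts
    ts=np.radians(np.linspace(t0,t1,n+1)); As=np.linspace(a0,a1,n+1)
    for i in range(n):
        r0,r1=rot(ts[i]),rot(ts[i+1]); T=[f(a)-(.054+back)*r.apply([0,0,1]) for a,r in((As[i],r0),(As[i+1],r1))]
        print((r0.inv().apply(T[1]-T[0])/.5).round(4).tolist(),((r0.inv()*r1).as_rotvec()/2/np.pi).round(4).tolist())
E
python3 - <<'E'
from h import *
print(manip.sense()['q']); shift(fbar(.15)-.005*rot(np.radians(25)).apply([0,0,1]));plan(fbar,.15,.55,10,25,19);plan(fbar,.55,.99,11,19,12)
E
```

```text
t: 3.87
tcp_pos: [0.5215, 0.2109, 0.1859]
tool_rot: [0.737, 0.64, 0.143, 0.163]
force: [1.0, -0.5, -0.0]
finger_gap: 0.167
gripper_force: 0.0
[ 0.24956326  0.57337433  1.90678097 -0.56958038  0.29777749  0.90739226]
shift total [-0.0017 -0.002   0.0037] rows>= 0.05452674287344066 world [-0.0003 -0.0008 -0.0021]
[-0.0, -0.0089, 0.0007] [0.0017, 0.0, -0.0]
[-0.0, -0.0089, 0.0012] [0.0017, 0.0, 0.0]
[-0.0, -0.0088, 0.0017] [0.0017, 0.0, -0.0]
[0.0, -0.0087, 0.0022] [0.0017, 0.0, 0.0]
[0.0, -0.0086, 0.0027] [0.0017, 0.0, -0.0]
[0.0, -0.0084, 0.0032] [0.0017, 0.0, 0.0]
[-0.0, -0.0082, 0.0037] [0.0017, 0.0, -0.0]
[0.0, -0.008, 0.0042] [0.0017, 0.0, 0.0]
[0.0, -0.0078, 0.0046] [0.0017, 0.0, -0.0]
[-0.0, -0.0076, 0.0051] [0.0017, -0.0, 0.0]
[0.0, -0.0072, 0.0055] [0.0018, -0.0, 0.0]
[-0.0, -0.0069, 0.006] [0.0018, 0.0, 0.0]
[-0.0, -0.0066, 0.0064] [0.0018, 0.0, -0.0]
[0.0, -0.0063, 0.0068] [0.0018, -0.0, 0.0]
[-0.0, -0.0059, 0.0072] [0.0018, 0.0, -0.0]
[-0.0, -0.0055, 0.0075] [0.0018, -0.0, 0.0]
[0.0, -0.0052, 0.0079] [0.0018, 0.0, -0.0]
[0.0, -0.0047, 0.0082] [0.0018, 0.0, 0.0]
[0.0, -0.0043, 0.0085] [0.0018, 0.0, 0.0]
[-0.0, -0.0039, 0.0088] [0.0018, -0.0, 0.0]
[-0.0, -0.0034, 0.009] [0.0018, 0.0, -0.0]
```

Run:
```python
from h import *
plan(fbar,.15,.55,11,25,12);plan(fbar,.55,1.0,12,12,3)
```

```text
[0.0, -0.0068, 0.0007] [0.0033, -0.0, 0.0]
[0.0, -0.0067, 0.0012] [0.0033, 0.0, -0.0]
[-0.0, -0.0067, 0.0017] [0.0033, 0.0, -0.0]
[-0.0, -0.0065, 0.0022] [0.0033, -0.0, 0.0]
[-0.0, -0.0064, 0.0027] [0.0033, 0.0, 0.0]
[0.0, -0.0062, 0.0032] [0.0033, 0.0, -0.0]
[-0.0, -0.006, 0.0037] [0.0033, 0.0, 0.0]
[0.0, -0.0058, 0.0042] [0.0033, 0.0, -0.0]
[0.0, -0.0056, 0.0047] [0.0033, 0.0, 0.0]
[-0.0, -0.0053, 0.0051] [0.0033, 0.0, -0.0]
[0.0, -0.005, 0.0055] [0.0033, -0.0, -0.0]
[0.0, -0.0058, 0.0061] [0.0021, 0.0, 0.0]
[0.0, -0.0055, 0.0065] [0.0021, 0.0, -0.0]
[0.0, -0.0051, 0.0068] [0.0021, -0.0, -0.0]
[-0.0, -0.0048, 0.0072] [0.0021, 0.0, 0.0]
[-0.0, -0.0044, 0.0075] [0.0021, 0.0, 0.0]
[0.0, -0.004, 0.0078] [0.0021, 0.0, -0.0]
[0.0, -0.0036, 0.008] [0.0021, 0.0, 0.0]
[0.0, -0.0032, 0.0083] [0.0021, 0.0, 0.0]
[-0.0, -0.0028, 0.0085] [0.0021, 0.0, -0.0]
[0.0, -0.0023, 0.0087] [0.0021, -0.0, 0.0]
[-0.0, -0.0019, 0.0089] [0.0021, 0.0, -0.0]
[0.0, -0.0014, 0.0091] [0.0021, -0.0, 0.0]
```

```bash
python3 -m crank '[{"dp":[0,-0.0068,0.0007],"delta_rot":[0.0033,0,0],"fingers":-0.66},{"dp":[0,-0.0067,0.0012],"delta_rot":[0.0033,0,0],"fingers":-0.66},{"dp":[0,-0.0067,0.0017],"delta_rot":[0.0033,0,0],"fingers":-0.66},{"dp":[0,-0.0065,0.0022],"delta_rot":[0.0033,0,0],"fingers":-0.66},{"dp":[0,-0.0064,0.0027],"delta_rot":[0.0033,0,0],"fingers":-0.66},{"dp":[0,-0.0062,0.0032],"delta_rot":[0.0033,0,0],"fingers":-0.66},{"dp":[0,-0.006,0.0037],"delta_rot":[0.0033,0,0],"fingers":-0.66},{"dp":[0,-0.0058,0.0042],"delta_rot":[0.0033,0,0],"fingers":-0.66},{"dp":[0,-0.0056,0.0047],"delta_rot":[0.0033,0,0],"fingers":-0.66},{"dp":[0,-0.0053,0.0051],"delta_rot":[0.0033,0,0],"fingers":-0.66},{"dp":[0,-0.005,0.0055],"delta_rot":[0.0033,0,0],"fingers":-0.66},{"dp":[0,0,0],"delta_rot":[0,0,0],"fingers":-0.66}]'
cat >> h.py <<'E'
def flap_look():
    m=manip.camera_model('top');p,d=manip.snapshot('top');P=cloud(d,m)-LC;q=np.stack([P@ex,P@ey,P[...,2]],-1)
    b=(d>0)&((abs(q[...,1]-.041)<.005)|(abs(q[...,1]-.139)<.005))&(q[...,0]<-.115)&(q[...,0]>-.26)&(q[...,2]>.03)&(q[...,2]<.16)
    u=q[b]; k=u[:,0]<u[:,0].min()+.012; e=u[k].mean(0); print('bar end',e.round(3),'angle',np.arctan2(-.095-e[0],e[2]-.005-.018)-.3367); return p
E
python3 - <<'E'
from h import *
print(manip.sense()['q']); shift(fbar(.55)-.005*rot(np.radians(12)).apply([0,0,1]));flap_look()
E
```

```text
t: 4.87
tcp_pos: [0.4962, 0.2147, 0.158]
tool_rot: [0.751, 0.652, 0.07, 0.078]
force: [1.3, 1.5, 0.1]
finger_gap: 0.168
gripper_force: 0.6
[ 0.23210318  0.6104092   1.86690717 -0.15915237  0.47299301  0.50854384]
shift total [-0.0024 -0.0026  0.0035] rows>= 0.059830442604042064 world [-0.0011 -0.001  -0.002 ]
bar end [-0.188  0.073  0.107] angle 0.5033406657996228
```

```bash
python3 -m crank '[{"dp":[0,0,0],"delta_rot":[0,0,0],"fingers":-1},{"dp":[0,0,0],"delta_rot":[0,0,0],"fingers":-1},{"dp":[0,-0.0058,0.0061],"delta_rot":[0.0021,0,0],"fingers":-1},{"dp":[0,-0.0055,0.0065],"delta_rot":[0.0021,0,0],"fingers":-1},{"dp":[0,-0.0051,0.0068],"delta_rot":[0.0021,0,0],"fingers":-1},{"dp":[0,-0.0048,0.0072],"delta_rot":[0.0021,0,0],"fingers":-1},{"dp":[0,-0.0044,0.0075],"delta_rot":[0.0021,0,0],"fingers":-1},{"dp":[0,-0.004,0.0078],"delta_rot":[0.0021,0,0],"fingers":-1}]' 25
python3 - <<'E'
from h import *
print(manip.sense()['q']); shift(fbar(.775)-.005*rot(np.radians(7.5)).apply([0,0,1]));flap_look()
E
```

```text
t: 5.58
tcp_pos: [0.4846, 0.2164, 0.134]
tool_rot: [0.754, 0.654, 0.043, 0.047]
force: [2.2, 2.5, 3.1]
finger_gap: 0.106
gripper_force: 24.8
[ 0.22769797  0.65421946  1.86346424 -0.08860131  0.50522661  0.44406304]
shift total [-0.0024 -0.      0.0022] rows>= 0.038911641969934414 world [-0.     -0.0012 -0.0011]
bar end [-0.206  0.04   0.081] angle 0.7520378791079605
```

Gripping well with small forces; continue down.

```bash
python3 -m crank '[{"dp":[0,-0.0036,0.008],"delta_rot":[0.0021,0,0],"fingers":-1},{"dp":[0,-0.0032,0.0083],"delta_rot":[0.0021,0,0],"fingers":-1},{"dp":[0,-0.0028,0.0085],"delta_rot":[0.0021,0,0],"fingers":-1},{"dp":[0,-0.0023,0.0087],"delta_rot":[0.0021,0,0],"fingers":-1},{"dp":[0,-0.0019,0.0089],"delta_rot":[0.0021,0,0],"fingers":-1},{"dp":[0,-0.0014,0.0091],"delta_rot":[0.0021,0,0],"fingers":-1},{"dp":[0,0,0.004],"delta_rot":[0,0,0],"fingers":-1},{"dp":[0,0,0],"delta_rot":[0,0,0],"fingers":-1},{"dp":[0,0,0],"delta_rot":[0,0,0],"fingers":-1}]'
python3 - <<'E'
from h import *
print(manip.sense()['q']); shift(fbar(1.0)-.005*rot(np.radians(3)).apply([0,0,1]));flap_look()
plan(fbar,1.0,.5,12,3,13)
plan(fbar,.5,.0,12,13,25)
E
```

```text
t: 6.38
tcp_pos: [0.4789, 0.2171, 0.1049]
tool_rot: [0.755, 0.655, 0.016, 0.017]
force: [1.4, 5.9, -2.9]
finger_gap: 0.1
gripper_force: 25.3
[ 0.21903466  0.71362212  1.84655292 -0.02706251  0.537081    0.38380255]
shift total [-0.0022  0.002  -0.003 ] rows>= 0.050962254384285366 world [ 0.0008 -0.0012  0.0016]
bar end [-0.219  0.041  0.054] angle 0.9913200641878674
[0.0, 0.0015, -0.0101] [-0.0023, -0.0, 0.0]
[-0.0, 0.002, -0.0099] [-0.0023, 0.0, -0.0]
[0.0, 0.0026, -0.0097] [-0.0023, -0.0, -0.0]
[0.0, 0.0031, -0.0094] [-0.0023, -0.0, 0.0]
[0.0, 0.0037, -0.0091] [-0.0023, 0.0, -0.0]
[-0.0, 0.0042, -0.0088] [-0.0023, 0.0, 0.0]
[0.0, 0.0046, -0.0085] [-0.0023, 0.0, -0.0]
[-0.0, 0.0051, -0.0081] [-0.0023, 0.0, -0.0]
[-0.0, 0.0056, -0.0077] [-0.0023, 0.0, -0.0]
[0.0, 0.006, -0.0073] [-0.0023, -0.0, 0.0]
[-0.0, 0.0064, -0.0068] [-0.0023, -0.0, -0.0]
[0.0, 0.0067, -0.0064] [-0.0023, 0.0, 0.0]
[-0.0, 0.0067, -0.0059] [-0.0028, -0.0, -0.0]
[0.0, 0.0071, -0.0053] [-0.0028, 0.0, 0.0]
[-0.0, 0.0074, -0.0048] [-0.0028, 0.0, -0.0]
[-0.0, 0.0076, -0.0042] [-0.0028, 0.0, 0.0]
[0.0, 0.0079, -0.0036] [-0.0028, -0.0, 0.0]
[-0.0, 0.0081, -0.003] [-0.0028, 0.0, -0.0]
[0.0, 0.0082, -0.0024] [-0.0028, -0.0, 0.0]
[-0.0, 0.0084, -0.0018] [-0.0028, 0.0, 0.0]
[0.0, 0.0085, -0.0012] [-0.0028, 0.0, -0.0]
[0.0, 0.0085, -0.0006] [-0.0028, -0.0, 0.0]
[0.0, 0.0085, 0.0] [-0.0028, 0.0, -0.0]
[-0.0, 0.0085, 0.0007] [-0.0028, 0.0, 0.0]
```

```bash
python3 -m crank '[{"dp":[0,0.0017,-0.0121],"delta_rot":[-0.0023,0,0],"fingers":-1},{"dp":[0,0.0022,-0.0109],"delta_rot":[-0.0023,0,0],"fingers":-1},{"dp":[0,0.0026,-0.0097],"delta_rot":[-0.0023,0,0],"fingers":-1},{"dp":[0,0.0031,-0.0094],"delta_rot":[-0.0023,0,0],"fingers":-1},{"dp":[0,0.0037,-0.0091],"delta_rot":[-0.0023,0,0],"fingers":-1},{"dp":[0,0.0042,-0.0088],"delta_rot":[-0.0023,0,0],"fingers":-1},{"dp":[0,0.0046,-0.0085],"delta_rot":[-0.0023,0,0],"fingers":-1},{"dp":[0,0.0051,-0.0081],"delta_rot":[-0.0023,0,0],"fingers":-1},{"dp":[0,0.0056,-0.0077],"delta_rot":[-0.0023,0,0],"fingers":-1},{"dp":[0,0.006,-0.0073],"delta_rot":[-0.0023,0,0],"fingers":-1},{"dp":[0,0.0064,-0.0068],"delta_rot":[-0.0023,0,0],"fingers":-1},{"dp":[0,0.0067,-0.0064],"delta_rot":[-0.0023,0,0],"fingers":-1}]'
python3 - <<'E'
from h import *
print(manip.sense()['q']); shift(fbar(.5)-.005*rot(np.radians(13)).apply([0,0,1]));flap_look()
E
```

```text
t: 7.43
tcp_pos: [0.4966, 0.2145, 0.1599]
tool_rot: [0.751, 0.651, 0.072, 0.081]
force: [-0.1, 9.2, -4.3]
finger_gap: 0.103
gripper_force: 24.3
[ 0.23360161  0.60685721  1.86839235 -0.17101956  0.4692042   0.52095495]
shift total [-0.0019  0.0048 -0.0006] rows>= 0.06286682912772545 world [ 0.0021 -0.0013  0.0008]
bar end [-0.189  0.067  0.106] angle 0.513721268760053
```

```bash
python3 -m crank '[{"dp":[-0.002,0.0067,-0.0059],"delta_rot":[-0.0028,0,0],"fingers":-0.7},{"dp":[0,0.0071,-0.0053],"delta_rot":[-0.0028,0,0],"fingers":-0.7},{"dp":[0,0.0074,-0.0048],"delta_rot":[-0.0028,0,0],"fingers":-0.7},{"dp":[0,0.0076,-0.0042],"delta_rot":[-0.0028,0,0],"fingers":-0.7},{"dp":[0,0.0079,-0.0036],"delta_rot":[-0.0028,0,0],"fingers":-0.7},{"dp":[0,0.0081,-0.003],"delta_rot":[-0.0028,0,0],"fingers":-0.7},{"dp":[0,0.0082,-0.0024],"delta_rot":[-0.0028,0,0],"fingers":-0.7},{"dp":[0,0.0084,-0.0018],"delta_rot":[-0.0028,0,0],"fingers":-0.7},{"dp":[0,0.0085,-0.0012],"delta_rot":[-0.0028,0,0],"fingers":-0.7},{"dp":[0,0.0085,-0.0006],"delta_rot":[-0.0028,0,0],"fingers":-0.7},{"dp":[0,0.0085,0],"delta_rot":[-0.0028,0,0],"fingers":-0.7},{"dp":[0,0.0085,0.0007],"delta_rot":[-0.0028,0,0],"fingers":-0.7}]'
python3 - <<'E'
from h import *
print(manip.sense()['q']); shift(fbar(0)-.005*rot(np.radians(25)).apply([0,0,1]));flap_look()
E
```

```text
t: 8.48
tcp_pos: [0.5367, 0.2058, 0.1911]
tool_rot: [0.738, 0.64, 0.139, 0.161]
force: [-2.9, -0.6, 0.7]
finger_gap: 0.145
gripper_force: 1.3
[ 0.23245213  0.57284717  1.87072219 -0.48900452  0.33253664  0.80877917]
shift total [0.0046 0.0039 0.0007] rows>= 0.07302454183700356 world [0.0022 0.002  0.0005]
bar end [-0.138  0.091  0.139] angle 0.01848626836030215
```

```bash
python3 -m crank '[{"dp":[0.002,0.003,0],"delta_rot":[0,0,0],"fingers":-0.7},{"dp":[0,0.003,0],"delta_rot":[0,0,0],"fingers":-0.7},{"dp":[0,0.002,0],"delta_rot":[0,0,0],"fingers":-0.7},{"dp":[0,0,0],"delta_rot":[0,0,0],"fingers":-0.7},{"dp":[0,0,0],"delta_rot":[0,0,0],"fingers":-0.7}]'
python3 - <<'E'
from h import *
shift(fbar(0)-.005*rot(np.radians(25)).apply([0,0,1]));flap_look()
E
```

```text
t: 8.95
tcp_pos: [0.5394, 0.2067, 0.192]
tool_rot: [0.739, 0.64, 0.138, 0.16]
force: [-6.4, 0.2, -1.4]
finger_gap: 0.145
gripper_force: 3.3
shift total [ 0.0022 -0.0011  0.0002] rows>= 0.029219662387477335 world [-0.0003  0.0011 -0.0003]
bar end [-0.137  0.088  0.142] angle 0.0039505554324255066
```

```bash
python3 -m crank '[{"dp":[0,0.003,0],"delta_rot":[0,0,0],"fingers":-0.7},{"dp":[0,0.003,0],"delta_rot":[0,0,0],"fingers":-0.7},{"dp":[0,0,0],"delta_rot":[0,0,0],"fingers":-0.7},{"dp":[0,0,0],"delta_rot":[0,0,0],"fingers":-0.7}]'
python3 -m crank '[{"dp":[0,-0.006,0],"delta_rot":[0,0,0],"fingers":-0.7},{"dp":[0,-0.005,0],"delta_rot":[0,0,0],"fingers":-0.5},{"dp":[0,0,0],"delta_rot":[0,0,0],"fingers":-0.4},{"dp":[0,0,0],"delta_rot":[0,0,0],"fingers":-0.4},{"dp":[0,0,-0.04],"delta_rot":[0,0,0],"fingers":-0.4},{"dp":[0,0,-0.06],"delta_rot":[0,0,0],"fingers":-0.4},{"dp":[0,0,-0.06],"delta_rot":[0,0,0],"fingers":-0.4},{"dp":[0,0,-0.06],"delta_rot":[0,0,0],"fingers":-0.4},{"dp":[0,0,0],"delta_rot":[0,0,0],"fingers":-0.4},{"dp":[0,0,0],"delta_rot":[0,0,0],"fingers":-0.4}]'
python3 - <<'E'
from h import *
print(manip.sense()['q']);Rt=rot(np.radians(30));turn(Rt);shift(lbar(0)-.06*Rt.apply([0,0,1]),Rt)
p=flap_look();cv2.imwrite('pics/t3.png',cv2.resize(p[90:270,150:390,::-1],None,fx=2.5,fy=2.5))
E
```

```text
t: 9.33
tcp_pos: [0.5398, 0.2066, 0.1921]
tool_rot: [0.739, 0.641, 0.136, 0.159]
force: [-10.8, 4.0, -2.8]
finger_gap: 0.149
gripper_force: 5.6
t: 10.17
tcp_pos: [0.4959, 0.2146, 0.2953]
tool_rot: [0.737, 0.639, 0.145, 0.163]
force: [-0.1, 0.5, 0.9]
finger_gap: 0.3
gripper_force: 0.0
[ 0.27145337  0.35464655  1.86469486 -0.33023981  0.53743417  0.66502503]
turn total [-0.0133 -0.0007 -0.0005] rows>= 0.6717883482533871
shift total [-0.3617 -0.0517  0.0939] rows>= 4.523331458824697 world [-0.0241 -0.1792 -0.0536]
bar end [-0.137  0.088  0.142] angle 0.003155952509920845
```

View pics/t3.png

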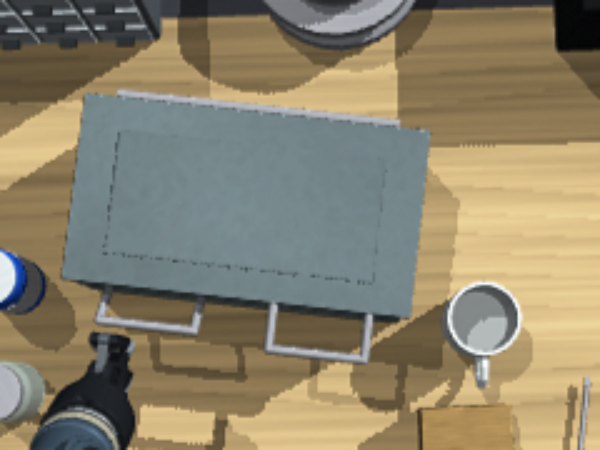

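Crop: flap bar tight against the chest at (150,325), lid bar from (270,352) to (368,357); the bystanders haven't moved. The drop front is shut.

```bash
python3 -m crank '[{"dp":[-0.06,-0.006,0],"delta_rot":[0,0,0],"fingers":-0.3},{"dp":[-0.06,-0.006,0],"delta_rot":[0,0,0],"fingers":-0.3},{"dp":[-0.06,-0.006,0],"delta_rot":[0,0,0],"fingers":-0.3},{"dp":[-0.06,-0.006,0],"delta_rot":[0,0,0],"fingers":-0.3},{"dp":[-0.06,-0.006,0],"delta_rot":[0,0,0],"fingers":-0.3},{"dp":[-0.06,-0.006,0],"delta_rot":[0,0,0],"fingers":-0.3},{"dp":[0,0,0],"delta_rot":[0,0,0],"fingers":-0.3},{"dp":[0,0,0],"delta_rot":[0,0,0],"fingers":-0.3},{"dp":[0,0,0],"delta_rot":[0,0,0],"fingers":-0.3}]'
python3 - <<'E'
from h import *
print(manip.sense()['q']);Rt=rot(np.radians(25));turn(Rt);shift(lbar(0)-.055*Rt.apply([0,0,1]),Rt)
E
```

```text
t: 10.97
tcp_pos: [0.4537, 0.038, 0.2839]
tool_rot: [0.738, 0.639, 0.142, 0.161]
force: [0.1, 1.3, 0.4]
finger_gap: 0.351
gripper_force: 0.0
[-0.16985238  0.25358342  2.09428063  0.04017239  0.36144029 -0.06125503]
turn total [-0.0006 -0.0002 -0.0006] rows>= 0.04294451237663655
shift total [-0.0002  0.0175  0.1012] rows>= 1.2309756823542868 world [ 0.029  -0.0042 -0.0422]
```

```bash
python3 -m crank '[{"dp":[0,0,0],"delta_rot":[0.0139,0,0],"fingers":-0.3},{"dp":[0,0,0],"delta_rot":[0.0139,0,0],"fingers":-0.3},{"dp":[0,0,0],"delta_rot":[0,0,0],"fingers":-0.3}]'
python3 - <<'E'
from h import *
print(manip.sense()['q']);Rt=rot(np.radians(15));turn(Rt);shift(lbar(0)-.045*Rt.apply([0,0,1]),Rt)
E
```

```text
t: 11.22
tcp_pos: [0.4564, 0.039, 0.2854]
tool_rot: [0.748, 0.651, 0.087, 0.098]
force: [0.5, -1.4, 0.5]
finger_gap: 0.352
gripper_force: 0.0
[-0.1640241   0.27258229  1.99386377  0.01535741  0.61325556 -0.03616127]
turn total [ 0.     -0.0004  0.    ] rows>= 0.020443006609690964
shift total [-0.0028  0.0669  0.1148] rows>= 1.5937380139295834 world [ 0.0465 -0.008  -0.0468]
```

```bash
python3 -m crank '[{"dp":[-0.001,0.0223,0.038],"delta_rot":[0,0,0],"fingers":-0.3},{"dp":[-0.001,0.0223,0.038],"delta_rot":[0,0,0],"fingers":-0.3},{"dp":[-0.001,0.0223,0.038],"delta_rot":[0,0,0],"fingers":-0.3},{"dp":[0,0,0],"delta_rot":[0,0,0],"fingers":-0.3},{"dp":[0,0,0],"delta_rot":[0,0,0],"fingers":-0.3}]'
python3 - <<'E'
from h import *
print(manip.sense()['q']);Rt=rot(np.radians(15));turn(Rt);shift(lbar(0)-.003*Rt.apply([0,0,1]),Rt)
m=manip.camera_model('wrist'); p,d=manip.snapshot("wrist"); cv2.imwrite("pics/w4.png",p[:,:,::-1])
P=cloud(d,m)-LC; q=np.stack([P@ex,P@ey,P[...,2]],-1)
b=(d>0)&(abs(q[...,1]+.12)<.015)&(q[...,0]<-.135)&(q[...,0]>-.165)&(q[...,2]>.12)&(q[...,2]<.16)
print(b.sum(),np.percentile(q[b],[2,50,98],axis=0).round(3))
E
```

```text
t: 11.63
tcp_pos: [0.4993, 0.0314, 0.237]
tool_rot: [0.749, 0.651, 0.085, 0.096]
force: [-0.9, -0.0, -0.3]
finger_gap: 0.349
gripper_force: 0.0
[-0.16524979  0.41347305  1.94918425  0.01881269  0.52145536 -0.04054063]
turn total [-0.0007 -0.0005 -0.0001] rows>= 0.04012978333421211
shift total [0.0003 0.0079 0.0828] rows>= 0.9972975781984993 world [ 0.0144 -0.0019 -0.039 ]
660 [[-0.153 -0.135  0.143]
 [-0.149 -0.119  0.146]
 [-0.144 -0.106  0.148]]
```

View pics/w4.png

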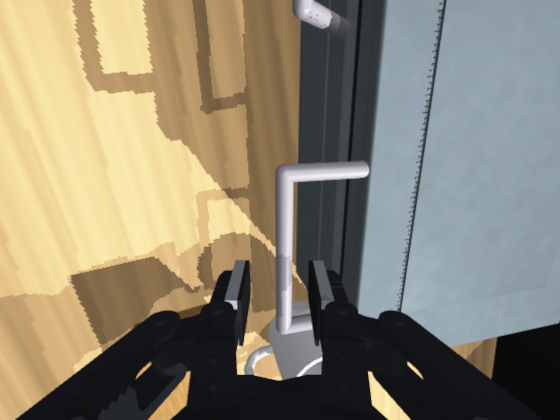

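Bar at column 283, between the fingers at 245 and 315, mid-bar. Go in and grip.

```bash
python3 -m crank '[{"dp":[0,0.002,0.0207],"delta_rot":[0,0,0],"fingers":-0.3},{"dp":[0,0.002,0.0207],"delta_rot":[0,0,0],"fingers":-0.3},{"dp":[0,0.002,0.0207],"delta_rot":[0,0,0],"fingers":-0.3},{"dp":[0,0.002,0.0207],"delta_rot":[0,0,0],"fingers":-0.3},{"dp":[0,0,0],"delta_rot":[0,0,0],"fingers":-0.6},{"dp":[0,0,0],"delta_rot":[0,0,0],"fingers":-0.7},{"dp":[0,0,0],"delta_rot":[0,0,0],"fingers":-1},{"dp":[0,0,0],"delta_rot":[0,0,0],"fingers":-1},{"dp":[0,0,0],"delta_rot":[0,0,0],"fingers":-1}]' 20
python3 - <<'E'
from h import *
print(manip.sense()['q']);shift(lbar(0)-.003*rot(np.radians(15)).apply([0,0,1]))
plan(lbar,0,.36,12,15,25,.003);plan(lbar,.36,.72,12,25,35,.003);plan(lbar,.72,.97,12,35,42,.003)
E
```

```text
t: 12.43
tcp_pos: [0.5125, 0.0286, 0.1988]
tool_rot: [0.749, 0.65, 0.085, 0.096]
force: [-3.9, -1.0, -1.4]
finger_gap: 0.109
gripper_force: 20.8
[-0.16632196  0.50039345  1.94973749  0.02160995  0.43559727 -0.04340372]
shift total [0.0019 0.0022 0.002 ] rows>= 0.04183828428309661 world [ 0.0014  0.0007 -0.0007]
[0.0, 0.0027, -0.0141] [-0.0023, 0.0, 0.0]
[-0.0, 0.0033, -0.0139] [-0.0023, 0.0, -0.0]
[0.0, 0.004, -0.0136] [-0.0023, -0.0, -0.0]
[-0.0, 0.0046, -0.0134] [-0.0023, 0.0, -0.0]
[0.0, 0.0052, -0.0131] [-0.0023, -0.0, 0.0]
[-0.0, 0.0057, -0.0128] [-0.0023, 0.0, -0.0]
[-0.0, 0.0063, -0.0124] [-0.0023, 0.0, 0.0]
[-0.0, 0.0068, -0.0121] [-0.0023, 0.0, -0.0]
[0.0, 0.0074, -0.0117] [-0.0023, -0.0, 0.0]
[-0.0, 0.0079, -0.0113] [-0.0023, 0.0, -0.0]
[0.0, 0.0084, -0.0108] [-0.0023, -0.0, 0.0]
[-0.0, 0.0088, -0.0104] [-0.0023, 0.0, -0.0]
[0.0, 0.0093, -0.0099] [-0.0023, -0.0, -0.0]
[-0.0, 0.0097, -0.0094] [-0.0023, 0.0, 0.0]
[-0.0, 0.0101, -0.0089] [-0.0023, 0.0, 0.0]
[0.0, 0.0105, -0.0083] [-0.0023, -0.0, -0.0]
[0.0, 0.0109, -0.0078] [-0.0023, -0.0, 0.0]
[-0.0, 0.0112, -0.0072] [-0.0023, 0.0, 0.0]
[0.0, 0.0115, -0.0066] [-0.0023, 0.0, -0.0]
[-0.0, 0.0118, -0.0061] [-0.0023, -0.0, -0.0]
[0.0, 0.0121, -0.0054] [-0.0023, 0.0, 0.0]
[-0.0, 0.0123, -0.0048] [-0.0023, 0.0, 0.0]
[0.0, 0.0125, -0.0042] [-0.0023, -0.0, 0.0]
[-0.0, 0.0127, -0.0036] [-0.0023, 0.0, -0.0]
[-0.0, 0.0089, -0.0021] [-0.0016, 0.0, 0.0]
[0.0, 0.0089, -0.0018] [-0.0016, -0.0, -0.0]
[0.0, 0.009, -0.0015] [-0.0016, 0.0, 0.0]
[-0.0, 0.009, -0.0011] [-0.0016, -0.0, 0.0]
[0.0, 0.0091, -0.0008] [-0.0016, 0.0, -0.0]
[0.0, 0.0091, -0.0005] [-0.0016, -0.0, 0.0]
[-0.0, 0.0091, -0.0002] [-0.0016, 0.0, -0.0]
[0.0, 0.0091, 0.0001] [-0.0016, 0.0, 0.0]
[0.0, 0.0091, 0.0004] [-0.0016, 0.0, 0.0]
[-0.0, 0.0091, 0.0008] [-0.0016, 0.0, -0.0]
[0.0, 0.009, 0.0011] [-0.0016, 0.0, -0.0]
[-0.0, 0.009, 0.0014] [-0.0016, 0.0, 0.0]
```

```bash
python3 -m crank '[{"dp":[0,0.0037,-0.0141],"delta_rot":[-0.0023,0,0],"fingers":-1},{"dp":[0,0.0043,-0.0139],"delta_rot":[-0.0023,0,0],"fingers":-1},{"dp":[0,0.004,-0.0136],"delta_rot":[-0.0023,0,0],"fingers":-1},{"dp":[0,0.0046,-0.0134],"delta_rot":[-0.0023,0,0],"fingers":-1},{"dp":[0,0.0052,-0.0131],"delta_rot":[-0.0023,0,0],"fingers":-1},{"dp":[0,0.0057,-0.0128],"delta_rot":[-0.0023,0,0],"fingers":-1},{"dp":[0,0.0063,-0.0124],"delta_rot":[-0.0023,0,0],"fingers":-1},{"dp":[0,0.0068,-0.0121],"delta_rot":[-0.0023,0,0],"fingers":-1},{"dp":[0,0.0074,-0.0117],"delta_rot":[-0.0023,0,0],"fingers":-1},{"dp":[0,0.0079,-0.0113],"delta_rot":[-0.0023,0,0],"fingers":-1},{"dp":[0,0.0084,-0.0108],"delta_rot":[-0.0023,0,0],"fingers":-1},{"dp":[0,0.0088,-0.0104],"delta_rot":[-0.0023,0,0],"fingers":-1}]'
cat >> h.py <<'E'
def lid_look():
    m=manip.camera_model('top');p,d=manip.snapshot('top');P=cloud(d,m)-LC;q=np.stack([P@ex,P@ey,P[...,2]],-1)
    b=(d>0)&(q[...,1]>0.0)&(q[...,1]<.15)&(q[...,0]>-.09)&(q[...,0]<.09)&(q[...,2]>.14)&(q[...,2]<.36)
    u=q[b]; k=np.ones(len(u),bool)
    for _ in range(4):
        f=np.polyfit(u[k,0],u[k,2],1); k=abs(np.polyval(f,u[:,0])-u[:,2])<.006
    print('lid angle',np.arctan(-f[0]).round(3),k.sum(),len(u)); return p
E
python3 - <<'E'
from h import *
print(manip.sense()['q']);lid_look();shift(lbar(.36)-.003*rot(np.radians(25)).apply([0,0,1]))
E
```

```text
t: 13.43
tcp_pos: [0.5198, 0.0275, 0.2819]
tool_rot: [0.738, 0.641, 0.14, 0.159]
force: [-9.1, -0.0, 2.8]
finger_gap: 0.108
gripper_force: 20.6
[-0.16814073  0.33721602  1.94893084  0.03361374  0.43023831 -0.05449831]
lid angle 0.349 3754 3874
shift total [0.0019 0.0027 0.0053] rows>= 0.07443887088000196 world [ 0.0024  0.0006 -0.0018]
```

```bash
python3 -m crank '[{"dp":[0,0.0083,-0.0099],"delta_rot":[-0.0023,0,0],"fingers":-1},{"dp":[0,0.0087,-0.0094],"delta_rot":[-0.0023,0,0],"fingers":-1},{"dp":[0,0.0101,-0.0089],"delta_rot":[-0.0023,0,0],"fingers":-1},{"dp":[0,0.0105,-0.0083],"delta_rot":[-0.0023,0,0],"fingers":-1},{"dp":[0,0.0109,-0.0078],"delta_rot":[-0.0023,0,0],"fingers":-1},{"dp":[0,0.0112,-0.0072],"delta_rot":[-0.0023,0,0],"fingers":-1},{"dp":[0,0.0115,-0.0066],"delta_rot":[-0.0023,0,0],"fingers":-1},{"dp":[0,0.0118,-0.0061],"delta_rot":[-0.0023,0,0],"fingers":-1},{"dp":[0,0.0121,-0.0054],"delta_rot":[-0.0023,0,0],"fingers":-1},{"dp":[0,0.0123,-0.0048],"delta_rot":[-0.0023,0,0],"fingers":-1},{"dp":[0,0.0125,-0.0042],"delta_rot":[-0.0023,0,0],"fingers":-1},{"dp":[0,0.0127,-0.0036],"delta_rot":[-0.0023,0,0],"fingers":-1}]'
python3 - <<'E'
from h import *
print(manip.sense()['q']);lid_look();shift(lbar(.72)-.003*rot(np.radians(35)).apply([0,0,1]))
E
```

```text
t: 14.48
tcp_pos: [0.5609, 0.0217, 0.3532]
tool_rot: [0.721, 0.625, 0.198, 0.226]
force: [-4.2, 1.6, 2.0]
finger_gap: 0.107
gripper_force: 20.8
[-0.16776555  0.25935765  1.87472359  0.04678544  0.3980454  -0.06333481]
lid angle 0.724 2761 2924
shift total [ 0.0021 -0.0084  0.0042] rows>= 0.11511978012660078 world [-0.002   0.0013 -0.0041]
```

```bash
python3 -m crank '[{"dp":[0,0.0089,-0.0021],"delta_rot":[-0.0016,0,0],"fingers":-1},{"dp":[0,0.0089,-0.0018],"delta_rot":[-0.0016,0,0],"fingers":-1},{"dp":[0,0.009,-0.0015],"delta_rot":[-0.0016,0,0],"fingers":-1},{"dp":[0,0.009,-0.0011],"delta_rot":[-0.0016,0,0],"fingers":-1},{"dp":[0,0.0091,-0.0008],"delta_rot":[-0.0016,0,0],"fingers":-1},{"dp":[0,0.0091,-0.0005],"delta_rot":[-0.0016,0,0],"fingers":-1},{"dp":[0,0.0091,-0.0002],"delta_rot":[-0.0016,0,0],"fingers":-1},{"dp":[0,0.0091,0.0001],"delta_rot":[-0.0016,0,0],"fingers":-1},{"dp":[0,0.0091,0.0004],"delta_rot":[-0.0016,0,0],"fingers":-1},{"dp":[0,0.0091,0.0008],"delta_rot":[-0.0016,0,0],"fingers":-1},{"dp":[0,0.009,0.0011],"delta_rot":[-0.0016,0,0],"fingers":-1},{"dp":[0,0.009,0.0014],"delta_rot":[-0.0016,0,0],"fingers":-1}]'
python3 -m crank '[{"dp":[0,0,0],"delta_rot":[0,0,0],"fingers":-1},{"dp":[0,0,0],"delta_rot":[0,0,0],"fingers":-1},{"dp":[0,0,0],"delta_rot":[0,0,0],"fingers":-1},{"dp":[0,0,0],"delta_rot":[0,0,0],"fingers":-1}]'
python3 - <<'E'
from h import *
print(manip.sense()['q']);lid_look();shift(lbar(.97)-.003*rot(np.radians(42)).apply([0,0,1]))
plan(lbar,.98,.75,12,42,36,.003)
E
```

```text
t: 15.53
tcp_pos: [0.6031, 0.0156, 0.3865]
tool_rot: [0.706, 0.612, 0.235, 0.268]
force: [1.3, 5.9, -0.3]
finger_gap: 0.106
gripper_force: 21.4
t: 15.87
tcp_pos: [0.603, 0.0156, 0.3865]
tool_rot: [0.706, 0.612, 0.235, 0.268]
force: [-0.3, 5.2, -0.4]
finger_gap: 0.107
gripper_force: 21.5
[-0.16664228  0.26501913  1.80590409  0.05847665  0.34319529 -0.07194697]
lid angle 0.967 1762 1969
shift total [ 0.0024 -0.0033 -0.0014] rows>= 0.052306217305646795 world [-0.0015  0.0014 -0.0006]
[0.0, -0.0083, -0.0015] [0.0014, 0.0, -0.0]
[-0.0, -0.0084, -0.0012] [0.0014, 0.0, 0.0]
[0.0, -0.0084, -0.0009] [0.0014, -0.0, 0.0]
[-0.0, -0.0084, -0.0007] [0.0014, 0.0, -0.0]
[0.0, -0.0084, -0.0004] [0.0014, -0.0, 0.0]
[-0.0, -0.0084, -0.0002] [0.0014, 0.0, -0.0]
[0.0, -0.0084, 0.0001] [0.0014, -0.0, 0.0]
[-0.0, -0.0084, 0.0004] [0.0014, 0.0, -0.0]
[-0.0, -0.0084, 0.0006] [0.0014, -0.0, 0.0]
[0.0, -0.0084, 0.0009] [0.0014, 0.0, 0.0]
[0.0, -0.0084, 0.0012] [0.0014, 0.0, -0.0]
[-0.0, -0.0083, 0.0014] [0.0014, 0.0, -0.0]
```

Past balance (about 0.97) and held. Bring it back to about 0.75.

```bash
python3 -m crank '[{"dp":[0,-0.0083,-0.0015],"delta_rot":[0.0014,0,0],"fingers":-1},{"dp":[0,-0.0084,-0.0012],"delta_rot":[0.0014,0,0],"fingers":-1},{"dp":[0,-0.0084,-0.0009],"delta_rot":[0.0014,0,0],"fingers":-1},{"dp":[0,-0.0084,-0.0007],"delta_rot":[0.0014,0,0],"fingers":-1},{"dp":[0,-0.0084,-0.0004],"delta_rot":[0.0014,0,0],"fingers":-1},{"dp":[0,-0.0084,-0.0002],"delta_rot":[0.0014,0,0],"fingers":-1},{"dp":[0,-0.0084,0.0001],"delta_rot":[0.0014,0,0],"fingers":-1},{"dp":[0,-0.0084,0.0004],"delta_rot":[0.0014,0,0],"fingers":-1},{"dp":[0,-0.0084,0.0006],"delta_rot":[0.0014,0,0],"fingers":-1},{"dp":[0,-0.0084,0.0009],"delta_rot":[0.0014,0,0],"fingers":-1},{"dp":[0,-0.0084,0.0012],"delta_rot":[0.0014,0,0],"fingers":-1},{"dp":[0,-0.0083,0.0014],"delta_rot":[0.0014,0,0],"fingers":-1}]'
python3 -m crank '[{"dp":[0,0,0],"delta_rot":[0,0,0],"fingers":-1},{"dp":[0,0,0],"delta_rot":[0,0,0],"fingers":-1},{"dp":[0,0,0],"delta_rot":[0,0,0],"fingers":-1},{"dp":[0,0,0],"delta_rot":[0,0,0],"fingers":-1},{"dp":[0,0,0],"delta_rot":[0,0,0],"fingers":-1},{"dp":[0,0,0],"delta_rot":[0,0,0],"fingers":-1}]'
python3 - <<'E'
from h import *
p=lid_look();shift(lbar(.75)-.003*rot(np.radians(36)).apply([0,0,1]));cv2.imwrite('pics/t5.png',p[:,:,::-1])
E
```

```text
t: 16.92
tcp_pos: [0.563, 0.021, 0.3544]
tool_rot: [0.72, 0.624, 0.201, 0.23]
force: [-1.9, 4.7, 3.1]
finger_gap: 0.109
gripper_force: 21.3
t: 17.42
tcp_pos: [0.5634, 0.0209, 0.3548]
tool_rot: [0.719, 0.624, 0.201, 0.23]
force: [0.0, 4.7, 0.5]
finger_gap: 0.104
gripper_force: 21.2
lid angle 0.739 2702 2862
shift total [0.003  0.0026 0.0004] rows>= 0.04741507675550706 world [0.0014 0.0013 0.0006]
```

View pics/t5.png

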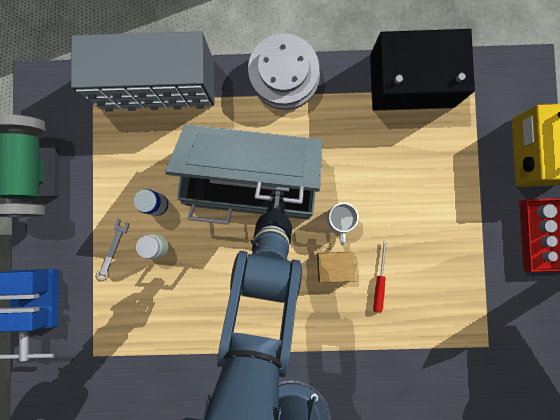

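The picture shows the lid held half up by its bar at (280,192), the drop front shut with its bar at (210,217), and every bystander in its place. The lid measures about 0.74 rad and is still.

```bash
python3 -c "
from station import manip
print(manip.sign_off())"
```

```text
the job is handed in; nothing more can be done
None
```

I handed the job in with the drop front pulled down to about 0.99 rad and shut again, and the lid raised to about 0.97 rad, then brought back and held still at about 0.74 rad. The bystanders look unmoved in the last picture, and the hand-in returned no verdict.

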